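# Slide the gum tin between the guide pins into its V-stop

## Robot

A 7-joint arm with a two-finger parallel gripper is mounted at the origin on a cart in front of the work surface, level with it; the furniture and walls round the work are solid. World frame = base frame: x ahead of the robot, y to its left, z up, the work surface at z = 0. Lengths are in m, angles in rad, forces in N, time in s.
With the tool pointing down it reaches from about 0.425 to 0.875 m from the base axis. Payload 9.9 kg.
Tool frame: the origin (TCP) lies midway between the tips of the shut fingers; the grasp point (between the pads) lies 19 mm behind it; z points along the fingers, y is the line along which they close (so a half turn about z gives the same grasp; the last joint's range is limited). The gripper opens to 85 mm and grips with 20 to 120 N. Pads are 22 mm wide; open, the fingers measure 114 mm over their backs; the gripper's body (76 mm by 85 mm) begins 54 mm behind the grasp point. The pads swing forward as they close: fully open they stand 13 mm farther back than shut.
Start: joints at [1.176, 0.576, 0.025, 1.437, -0.015, 1.129, -0.057], TCP at [0.206, -0.643, 0.231] pointing down, gripper open.
Joint ranges: [-2.76, 2.76], [-0.34, 2.15], [-1.52, 1.57], [0.19, 2.46], [-1.09, 4.23], [0.17, 1.99], [-2.82, 2.82]. Speed limits (rad/s): [2.22, 2.22, 3.01, 3.01, 3.14, 3.14, 3.14].

## Interface

Orientations are given as a unit quaternion [w, x, y, z].
In Python, from bench import telemetry, eyes, finish_job gives the robot as it stands.
- The arm moves only by the shell command python3 -m pendant 'ROWS' [FORCE]. ROWS is JSON, a list of rows, each an object with "rot": the turn, a rotation vector about the tool's x, y, z in rad, a list of three; "slide": the shift along the tool's x, y, z in cm, a list of three; "claw": the opening in per cent of the stroke, from 0 (shut) to 100 (fully open). A call has 1 to 8 rows; each row is the pose to reach, as a shift and turn from the pose commanded when the call began, along the tool's axes at that moment; what a row does not reach only later rows make up. A row lasts 1/8 s, in which the tool goes at most 62.5 mm and 10.7 degrees, less where a joint would pass 70% of its speed; a pose out of reach is approached as far as the arm can. A call with a gripper value outside its range is refused whole. The fingers move at their own pace and stop on an object; FORCE is the grip in N (left out, the last holds). Time passes only in rows, so rows that repeat a pose let the fingers close. It gives the time, the measured TCP pose, the force, the opening and the grip force at its end, in the units of the state.
- telemetry.get_obs(): the state, without advancing time (a new reading comes with each control period).
- eyes.get_image(name): name is "scene" or "top" or "wrist"; returns (picture, depth): 384x512x3 uint8, red, green, blue; 384x512 float32, m along the optical axis (not along the pixel's ray), 0 where there is no reading.
- eyes.calibration(name): a dict with "fx", "fy", "cx", "cy" (pixels), "R" (3x3) and "t" (3): a world point X has camera coordinates R X + t. Camera axes: x right, y down, z forward; pixel columns grow to the right and rows downward; lengths in m; the calibration is good to about 2 mm. The wrist camera is an equidistant fisheye: a pixel r from the principal point sees the ray r / f radians off the axis. A picture is of the moment at which its call begins: read the wrist's pose just before it. calibration takes no time and is no camera call; for the wrist camera it gives the pose at the moment of the call.
- finish_job(): hands the job in; it is judged then, once.
The state is a dict: "time": time; "qpos": joint angles; "dq": joint speeds; "effort": joint torques, N m; "position": TCP position; "eef_rot": TCP orientation; "force": force on the tool from outside, world axes, zero at the start; "ft_torque": the same for the moment, N m; "finger_gap": opening from 0.0 (shut) to 1.0 (fully open); "gripper_force": force on a finger pad.
Only numpy, scipy, OpenCV 4.12 (cv2) and the standard library are available. Lean on these libraries where they do the work, as an engineer would, in place of code of your own. Each camera call takes 0.05 s, during which the arm holds its last target. There are 200 camera calls.

## Task

Without picking it up, push the round blue tin across the bench, in through the gap between the two steel guide pins, and on until it sits fully home against both faces of the wooden V-stop behind them. Leave it there, flat on the bench, and leave the jars and the other things around the work where they stand.

Things in the scene. Friction and masses are not known exactly. Their poses are not given: they have to be found in the camera images.
- gum_tin: closed round tin with a dark blue lid, 67.4 mm across, 24 mm high, 0.1 to 0.21 kg, loose, standing flat on the bench (z = 0) towards the robot's right; origin at the centre of its underside. It slides on the bench, and the bench between it and the dock is clear
- tin_dock: dock fixed to the bench, open roughly to the robot's right: two upright steel pins, 12 mm thick, 40 mm tall, with a 76 mm gap between them; behind, a wooden V-stop 22 mm high and a 30 mm high back board. Origin on the bench midway between the pins; +x is the way in (from gap to stop), pins at y = +-44 mm, a foot plate 4 mm thick outside each. It ends 120 mm behind its origin
- tin_home (a point): point on the bench, marked by a flat cork disc: where the centre of the tin is when it rests against both faces of the V-stop, 50 mm past the gap along the dock's +x
- jar_red_earth: glass pigment jar with stopper and pale red powder, 27 mm across, 61 mm tall; stands 90 to 120 mm to one side of the middle of the gap; origin at the centre of its underside. Bystander, loose
- jar_verditer: the same jar with pale green powder, to the other side of the gap. Bystander, loose
- water_pot: round grey-green water pot, 69 mm across, 54 mm tall, at the back left; origin at the centre of its underside. Bystander, loose
- glass_muller: clear glass muller, 61 mm across the foot, 80 mm tall; origin at the centre of its underside. Bystander, loose
- ink_stick: red-brown ink stick lying flat, 19x72x10 mm; origin at the centre of its underside. Bystander, loose
- tape_roll: roll of buff paper tape lying flat, 69 mm across, 18 mm high; origin at the centre of its underside. Bystander, loose

How it is judged:
On the way:
1. the tin is pushed in between the two pins (x of gum_tin in the frame of tin_dock between -0.02 and 0.02 m and y of gum_tin in the frame of tin_dock between -0.008 and 0.008 m), for 0.02 s.
At the end, for the whole second after the job is handed in: the tin has passed between the pins and rests flat against the V-stop: its centre no more than 6 mm short of home along the way in and within 8 mm of the middle line, at rest (x of gum_tin in the frame of tin_dock between 0.044 and 0.055 m and y of gum_tin in the frame of tin_dock between -0.008 and 0.008 m and height (world z) of gum_tin below 0.004 m and angle between gum_tin's own z axis and vertical below 0.05 rad and linear speed of gum_tin below 0.01 m/s); the robot touches nothing.
It fails at once if the tin is lifted (more than 8 mm) or tipped (more than 0.15 rad) (height (world z) of gum_tin above 0.008 m or angle between gum_tin's own z axis and vertical above 0.15 rad).
It fails at once if a jar, the water pot, the muller, the ink stick or the tape roll is moved by more than 10 mm or knocked over (distance of any of jar_red_earth, jar_verditer, water_pot, glass_muller, ink_stick, tape_roll from where it was at the start of the episode above 0.01 m).
It also fails if it takes over 43 s, if anything falls off the work surface, if the arm or the gripper's body presses on something with over 40 N, if the wrist force passes 120 N, or if a joint passes its speed limit or range.

## Working session

There is one attempt and no reset: what is moved stays moved. The work goes in short steps, Python scripts to look and compute and a shell command to move; the robot and the scene stay as the last step left them, time stands still between calls to the robot, and variables do not carry over. Pictures are saved under pics/ and viewed, at most 10 in all, crops included, and the job is handed in when it is done.

```bash
mkdir -p pics
python3 - <<'E'
from bench import telemetry, eyes
import cv2,numpy as np
o=telemetry.get_obs();print({k:np.round(o[k],3).tolist() for k in('time','position','eef_rot','finger_gap')})
for n in('top','scene'):
    p,d=eyes.get_image(n);c=eyes.calibration(n);np.savez(n+'.npz',p=p,d=d,**c)
    cv2.imwrite(f'pics/{n}0.png',p[...,::-1])
    print(n,c)
E
```

```text
{'time': 0.0, 'position': [0.206, -0.642, 0.23], 'eef_rot': [-0.001, 0.988, 0.155, -0.0], 'finger_gap': 1.0}
top {'fx': 376.6525640412731, 'fy': 376.6525640412731, 'cx': 261.80380625511765, 'cy': 196.9533083147751, 'R': array([[ 0.02931354, -0.99947995, -0.01343684],
       [-0.99261138, -0.02752338, -0.11817411],
       [ 0.11774282,  0.01680166, -0.99290197]]), 't': array([-0.0038546 ,  0.50940505,  1.01494065])}
scene {'fx': 413.5704761579942, 'fy': 413.5704761579942, 'cx': 246.45090872220112, 'cy': 188.96327496685862, 'R': array([[-0.70856308, -0.70535996,  0.0201419 ],
       [-0.4413345 ,  0.42070528, -0.7926102 ],
       [ 0.55060169, -0.57050364, -0.60939591]]), 't': array([0.36076885, 0.258882  , 0.77256741])}
```

View pics/top0.png

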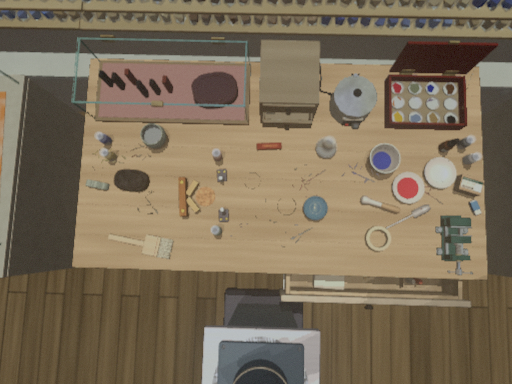

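Run:
```python
import cv2
p=cv2.imread('pics/top0.png');cv2.imwrite('pics/c1.png',cv2.resize(p[130:250,165:345],None,fx=4.4,fy=4.4,interpolation=cv2.INTER_CUBIC))
```

```text
(no output)
```

View pics/c1.png

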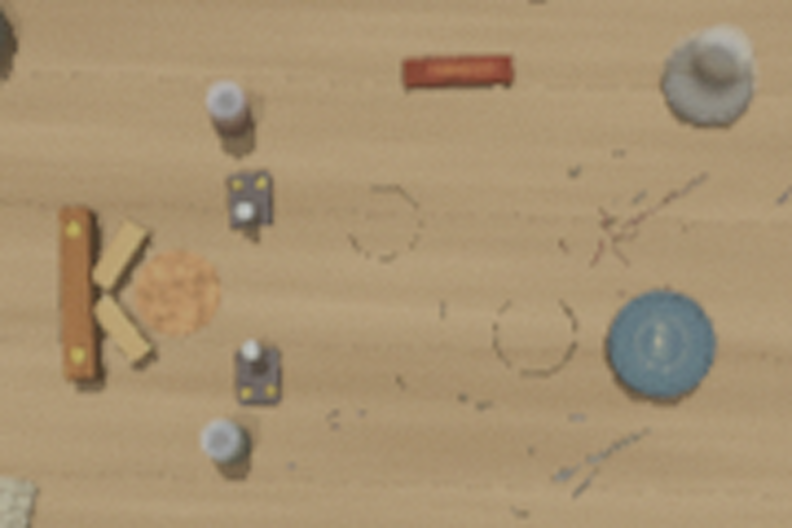

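View pics/scene0.png

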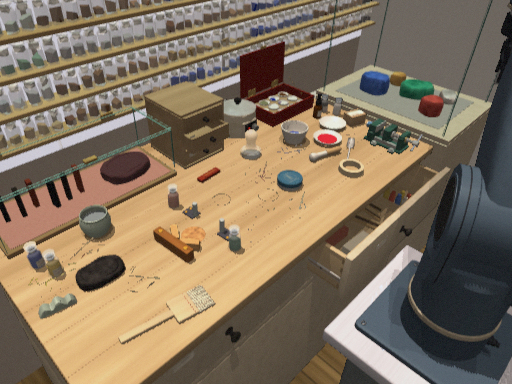

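The top crop (4.4x, offset 165,130) shows the tin's lid at (661,346), the pin tops at (245,211) and (251,351), the cork at (177,292), and the jar tops at (227,103) and (222,440). The scene view shows that the path is clear.

```bash
cat > h.py <<'E'
import numpy as np
def ray(c,u,v,z):
    d=c['R'].T@np.array([(u-c['cx'])/c['fx'],(v-c['cy'])/c['fy'],1]); o=-c['R'].T@c['t']
    return o+d*(z-o[2])/d[2]
E
python3 - <<'E'
from h import *
import cv2
c=np.load('top.npz')
f=lambda a,b,z:ray(c,165+(a+.5)/4.4-.5,130+(b+.5)/4.4-.5,z)
P={k:f(*v) for k,v in dict(tin=(661,346,.024),pinA=(245,211,.04),pinB=(251,351,.04),cork=(177,292,.001),red=(227,103,.061),green=(222,440,.061),board1=(76,210,.03),board2=(82,378,.03)).items()}
for k,v in P.items():print(k,v.round(4))
m=(P['pinA']+P['pinB'])/2;g=P['pinB']-P['pinA'];print('gap',np.linalg.norm(g[:2]),m)
w=(P['cork']-m)[:2];print('way',np.hypot(*w),w/np.hypot(*w),np.degrees(np.arctan2(w[1],w[0])), 'perp of pins',np.degrees(np.arctan2(-g[0],g[1]))%360, )
t=(m-P['tin'])[:2];print('tin->gap',np.hypot(*t),np.degrees(np.arctan2(t[1],t[0])))
# tin mask centroid
p=c['p'].astype(int);mk=((p[...,2]-p[...,0])>20).astype(np.uint8);mk[:190]=0;mk[225:]=0;mk[:,:290]=0;mk[:,340:]=0
ys,xs=np.nonzero(mk);print('mask',len(xs),ray(c,xs.mean(),ys.mean(),.02))
E
```

```text
tin [ 0.4826 -0.1373  0.024 ]
pinA [0.559 0.127 0.04 ]
pinB [0.4708 0.1195 0.04  ]
cork [0.5111 0.1741 0.001 ]
red [0.6231 0.1384 0.061 ]
green [0.4144 0.1323 0.061 ]
board1 [0.5584 0.2361 0.03  ]
board2 [0.4516 0.2264 0.03  ]
gap 0.08853952719115485 [0.51489013 0.12327821 0.04      ]
way 0.05095602697729871 [-0.07511897  0.99717458] 94.30805825149598 perp of pins 94.85096575676127
tin->gap 0.2626154631534006 82.92709100793896
mask 314 [ 0.484542   -0.13822528  0.02      ]
```

```bash
cat >> h.py <<'E'
from bench import telemetry
from scipy.spatial.transform import Rotation as Ro
O=np.array([.5149,.1233]);H=np.radians(94.6);U=np.array([np.cos(H),np.sin(H)]);N=np.array([-U[1],U[0]])
def dock(p): return (np.array(p)[:2]-O)@np.c_[U,N]
def world(x,y): return O+x*U+y*N
def to(x,y,z,head=H):
    "slide (cm) and rot to TCP at dock x,y, height z, tool x along head"
    o=telemetry.get_obs();q=o['eef_rot'];r=Ro.from_quat([*q[1:],q[0]])
    g=Ro.from_matrix(np.array([[np.cos(head),np.sin(head),0],[np.sin(head),-np.cos(head),0],[0,0,-1.]]))
    s=r.inv().apply(np.r_[world(x,y),z]-o['position'])*100
    print('tcp dock',dock(o['position']).round(4),'z',round(o['position'][2],4),'t',o['time'],'slide',s.round(2),'rot',(r.inv()*g).as_rotvec().round(3),'F',np.round(o['force'],1),'gap',o['finger_gap'])
E
python3 -c "
from h import *
t=dock([.4835,-.1378]);print('tin',t);to(t[0]-.07,t[1],.13)"
```

```text
tin [-0.25774072  0.0522388 ]
tcp dock [-0.7384  0.369 ] z 0.2305 t 0.1 slide [ 40.22 -32.72  10.1 ] rot [-1.00e-03 -1.00e-03 -1.34e+00] F [-0.4 -0.2 -0.6] gap 1.0013631553452336
```

```bash
python3 -m pendant '[{"slide":[5,-4,0],"rot":[0,0,-0.17],"claw":40},{"slide":[10,-8,0],"rot":[0,0,-0.34],"claw":40},{"slide":[15,-12,0],"rot":[0,0,-0.5],"claw":40},{"slide":[20,-16,0],"rot":[0,0,-0.67],"claw":40},{"slide":[25,-20,0],"rot":[0,0,-0.84],"claw":40},{"slide":[30,-24,0],"rot":[0,0,-1.0],"claw":40},{"slide":[35,-28,0],"rot":[0,0,-1.17],"claw":40},{"slide":[40.2,-32.7,2],"rot":[0,0,-1.34],"claw":40}]' 40
python3 - <<'E'
from h import *
from bench import eyes
import cv2
c=eyes.calibration('wrist');p,d=eyes.get_image('wrist');np.savez('wrist.npz',p=p,d=d,**c);cv2.imwrite('pics/w1.png',p[...,::-1])
to(-.3277,.0522,.13)
E
```

```text
time: 1.1
position: [0.4805, -0.2242, 0.2169]
eef_rot: [0.001, 0.676, 0.737, 0.0]
force: [1.0, -1.0, -0.4]
finger_gap: 0.399
gripper_force: 0.0
tcp dock [-0.3347  0.0582] z 0.215 t 1.15 slide [0.64 0.59 8.5 ] rot [ 0.003 -0.005  0.023] F [ 2.3  8.7 -0.2] gap 0.4032814422713832
```

View pics/w1.png

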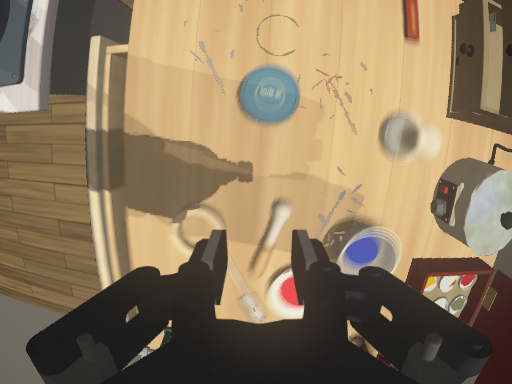

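The wrist view shows the tin's lid centred at about (269,94), ahead of the fingers. The floor there is clear.

Run:
```python
from h import *
c=np.load('wrist.npz')
def fe(u,v,z):
    x=np.array([u-c['cx'],v-c['cy']])/c['fx'];r=np.hypot(*x)
    d=c['R'].T@np.r_[x/r*np.sin(r),np.cos(r)];o=-c['R'].T@c['t'];return o+d*(z-o[2])/d[2]
w=fe(269,94,.024);print(w,dock(w))
to(-.3277,.0522,.13)
```

```text
[ 0.48391277 -0.13623542  0.024     ] [-0.25621428  0.05170188]
tcp dock [-0.3347  0.0582] z 0.215 t 1.15 slide [0.64 0.59 8.5 ] rot [ 0.003 -0.005  0.023] F [ 2.3  8.7 -0.2] gap 0.4032814422713832
```

```bash
python3 -m pendant '[{"slide":[0,0,4],"rot":[0,0,0],"claw":40},{"slide":[0,0,8],"rot":[0,0,0],"claw":40},{"slide":[0,0,12],"rot":[0,0,0],"claw":40},{"slide":[0,0,12],"rot":[0,0,0],"claw":40},{"slide":[0,0,12],"rot":[0,0,0],"claw":40}]'; python3 -c "
from h import *
to(-.327,.052,.006)"
```

```text
time: 1.78
position: [0.4795, -0.2259, 0.0973]
eef_rot: [0.0, 0.678, 0.735, 0.0]
force: [-0.1, -0.6, 0.8]
finger_gap: 0.396
gripper_force: 0.0
tcp dock [-0.3453  0.0633] z 0.0973 t 1.775 slide [1.83 1.12 9.13] rot [ 0.001  0.    -0.001] F [-0.1 -0.6  0.8] gap 0.3964631193635525
```

```bash
python3 -m pendant '[{"slide":[0.9,1.1,3],"rot":[0,0,0],"claw":40},{"slide":[0.9,1.1,6],"rot":[0,0,0],"claw":40},{"slide":[0.9,1.1,8],"rot":[0,0,0],"claw":40},{"slide":[0.9,1.1,9],"rot":[0,0,0],"claw":40},{"slide":[0.9,1.1,9],"rot":[0,0,0],"claw":40},{"slide":[0.9,1.1,9],"rot":[0,0,0],"claw":40}]'; python3 -c "
from h import *
to(-.298,.052,.006);to(-.130,0,.006)"
```

```text
time: 2.52
position: [0.4899, -0.2162, 0.0074]
eef_rot: [0.001, 0.678, 0.735, 0.0]
force: [0.8, -1.1, 0.6]
finger_gap: 0.401
gripper_force: 0.0
tcp dock [-0.3364  0.0522] z 0.0074 t 2.525 slide [3.84 0.01 0.14] rot [ 0.002  0.001 -0.001] F [ 0.8 -1.1  0.6] gap 0.4011597029428751
tcp dock [-0.3364  0.0522] z 0.0074 t 2.525 slide [20.65  5.21  0.13] rot [ 0.002  0.001 -0.001] F [ 0.8 -1.1  0.6] gap 0.4011597029428751
```

```bash
python3 -m pendant '[{"slide":[1,0,0.1],"rot":[0,0,0],"claw":40},{"slide":[2,0,0.1],"rot":[0,0,0],"claw":40},{"slide":[2.8,0,0.1],"rot":[0,0,0],"claw":40},{"slide":[3.4,0,0.1],"rot":[0,0,0],"claw":40},{"slide":[4,0,0.1],"rot":[0,0,0],"claw":40},{"slide":[4.6,0,0.1],"rot":[0,0,0],"claw":40},{"slide":[5.2,0.1,0.1],"rot":[0,0,0],"claw":40},{"slide":[5.8,0.3,0.1],"rot":[0,0,0],"claw":40}]'
python3 -m pendant '[{"slide":[0.8,0.25,0],"rot":[0,0,0],"claw":40},{"slide":[1.6,0.5,0],"rot":[0,0,0],"claw":40},{"slide":[2.4,0.75,0],"rot":[0,0,0],"claw":40},{"slide":[3.2,1.0,0],"rot":[0,0,0],"claw":40},{"slide":[4,1.3,0],"rot":[0,0,0],"claw":40},{"slide":[4.8,1.6,0],"rot":[0,0,0],"claw":40},{"slide":[4.8,1.6,0],"rot":[0,0,0],"claw":40}]'
python3 - <<'E'
from h import *
from bench import eyes
import cv2
p,d=eyes.get_image('wrist');cv2.imwrite('pics/w2.png',p[...,::-1])
to(-.130,0,.006)
E
```

```text
time: 3.52
position: [0.4875, -0.1576, 0.0053]
eef_rot: [-0.0, 0.678, 0.735, -0.0]
force: [-0.6, -1.1, -0.2]
finger_gap: 0.402
gripper_force: 0.6
time: 4.4
position: [0.5001, -0.1076, 0.0053]
eef_rot: [-0.0, 0.678, 0.735, 0.0]
force: [0.4, 0.1, 0.2]
finger_gap: 0.404
gripper_force: 0.0
tcp dock [-0.2295  0.0336] z 0.0053 t 4.45 slide [ 9.95  3.36 -0.07] rot [ 0.    -0.     0.001] F [-0.2  0.7 -0.9] gap 0.39925771751695643
```

View pics/w2.png

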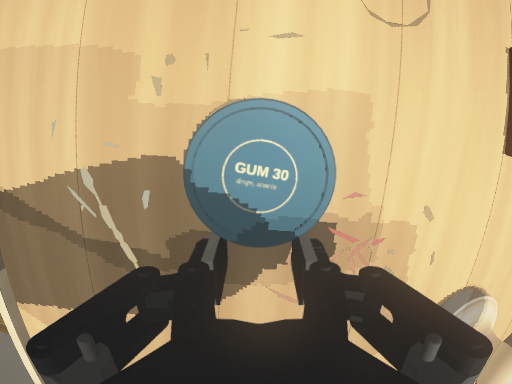

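The tin's centre (259,172) sits squarely in the two-finger cradle (tips at about 208 and 310), so I'll continue to the centreline.

```bash
python3 -m pendant '[{"slide":[0.8,0.25,0],"rot":[0,0,0],"claw":40},{"slide":[1.6,0.5,0],"rot":[0,0,0],"claw":40},{"slide":[2.4,0.8,0],"rot":[0,0,0],"claw":40},{"slide":[3.2,1.1,0],"rot":[0,0,0],"claw":40},{"slide":[4,1.4,0],"rot":[0,0,0],"claw":40},{"slide":[4.8,1.7,0],"rot":[0,0,0],"claw":40},{"slide":[5.6,2.0,0],"rot":[0,0,0],"claw":40},{"slide":[6.4,2.3,0],"rot":[0,0,0],"claw":40}]'
python3 -m pendant '[{"slide":[0.8,0.3,0],"rot":[0,0,0],"claw":40},{"slide":[1.6,0.6,0],"rot":[0,0,0],"claw":40},{"slide":[2.4,0.9,0],"rot":[0,0,0],"claw":40},{"slide":[3.0,1.05,0],"rot":[0,0,0],"claw":40},{"slide":[3.6,1.05,0],"rot":[0,0,0],"claw":40},{"slide":[3.6,1.05,0],"rot":[0,0,0],"claw":40},{"slide":[3.6,1.05,0],"rot":[0,0,0],"claw":40}]'
python3 - <<'E'
from h import *
from bench import eyes
import cv2
c=eyes.calibration('wrist');p,d=eyes.get_image('wrist');np.savez('wrist.npz',p=p,d=d,**c);cv2.imwrite('pics/w3.png',cv2.resize(p[...,::-1],None,fx=1.5,fy=1.5))
to(-.130,0,.006)
E
```

```text
time: 5.45
position: [0.5176, -0.0425, 0.0053]
eef_rot: [-0.0, 0.678, 0.735, -0.0]
force: [-0.6, -0.3, -0.8]
finger_gap: 0.4
gripper_force: 0.3
time: 6.32
position: [0.525, -0.0065, 0.0053]
eef_rot: [0.0, 0.678, 0.735, -0.0]
force: [0.6, 0.2, -0.2]
finger_gap: 0.396
gripper_force: 0.0
tcp dock [-0.1303  0.0004] z 0.0053 t 6.375 slide [ 0.03  0.04 -0.07] rot [-0.     0.    -0.001] F [-0.8  0.3  0.2] gap 0.3976531759155533
```

View pics/w3.png

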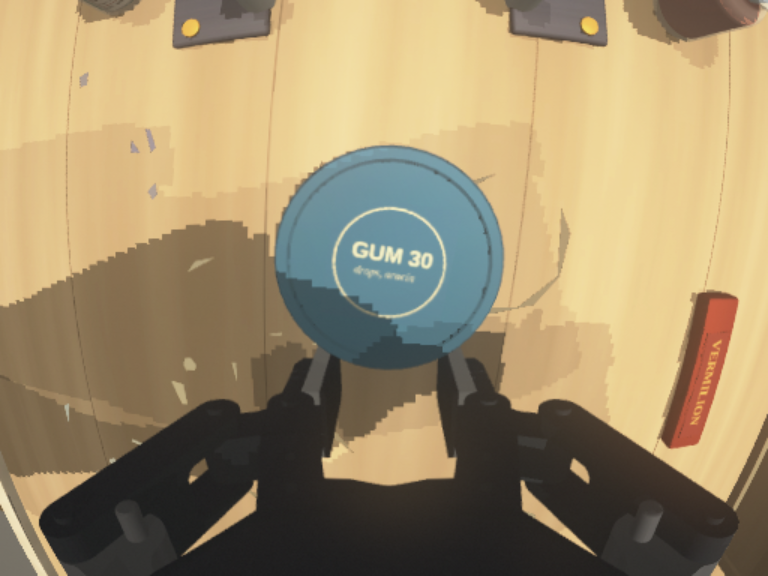

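The tin's centre is at (389,257) and the foot plates' near inner corners are at (270,37) and (511,36), so the gap's middle is at 390.5. The tin is on the middle line and square to it. I'll check that with numbers.

Run:
```python
from h import *
c=np.load('wrist.npz')
def fe(u,v,z):
    x=np.array([u-c['cx'],v-c['cy']])/c['fx'];r=np.hypot(*x)
    d=c['R'].T@np.r_[x/r*np.sin(r),np.cos(r)];o=-c['R'].T@c['t'];return o+d*(z-o[2])/d[2]
for u,v,z in((389,257,.024),(270,37,.004),(511,36,.004)):print(dock(fe(u/1.5,v/1.5,z)).round(4))
```

```text
[-0.0872  0.0008]
[-0.0171  0.0394]
[-0.0166 -0.039 ]
```

```bash
python3 -m pendant '[{"slide":[0.8,0,0],"rot":[0,0,0],"claw":40},{"slide":[1.6,0,0],"rot":[0,0,0],"claw":40},{"slide":[2.4,0,0],"rot":[0,0,0],"claw":40},{"slide":[3.2,0,0],"rot":[0,0,0],"claw":40},{"slide":[4,0,0],"rot":[0,0,0],"claw":40},{"slide":[4.8,0,0],"rot":[0,0,0],"claw":40},{"slide":[5.6,0,0],"rot":[0,0,0],"claw":40},{"slide":[6.4,0,0],"rot":[0,0,0],"claw":40}]'
python3 -m pendant '[{"slide":[0.8,0,0],"rot":[0,0,0],"claw":40},{"slide":[1.6,0,0],"rot":[0,0,0],"claw":40},{"slide":[2.4,0,0],"rot":[0,0,0],"claw":40},{"slide":[3.2,0,0],"rot":[0,0,0],"claw":40},{"slide":[4,0,0],"rot":[0,0,0],"claw":40},{"slide":[4.8,0,0],"rot":[0,0,0],"claw":40},{"slide":[5.4,0,0],"rot":[0,0,0],"claw":40},{"slide":[6,0,0],"rot":[0,0,0],"claw":40}]'
python3 -m pendant '[{"slide":[0.2,0,0],"rot":[0,0,0],"claw":40},{"slide":[0.4,0,0],"rot":[0,0,0],"claw":40},{"slide":[0.6,0,0],"rot":[0,0,0],"claw":40},{"slide":[0.8,0,0],"rot":[0,0,0],"claw":40},{"slide":[0.8,0,0],"rot":[0,0,0],"claw":40}]'
python3 - <<'E'
from h import *
from bench import eyes
import cv2
c=eyes.calibration('wrist');p,d=eyes.get_image('wrist');np.savez('wrist.npz',p=p,d=d,**c);cv2.imwrite('pics/w4.png',cv2.resize(p[...,::-1],None,fx=1.5,fy=1.5))
to(.008,0,.006)
E
```

```text
time: 7.38
position: [0.5199, 0.058, 0.0053]
eef_rot: [-0.0, 0.678, 0.735, -0.0]
force: [0.7, -2.0, 0.2]
finger_gap: 0.398
gripper_force: 0.4
time: 8.38
position: [0.5151, 0.1176, 0.0053]
eef_rot: [0.0, 0.678, 0.735, -0.0]
force: [0.5, -1.2, -0.3]
finger_gap: 0.395
gripper_force: 0.4
time: 9.0
position: [0.5145, 0.1255, 0.0053]
eef_rot: [-0.0, 0.678, 0.735, 0.0]
force: [-0.4, -0.2, 0.5]
finger_gap: 0.403
gripper_force: 0.0
tcp dock [0.0021 0.0002] z 0.0053 t 9.05 slide [ 0.59  0.02 -0.07] rot [ 0. -0. -0.] F [-0.8 -0.7  0.5] gap 0.399387809708946
```

View pics/w4.png

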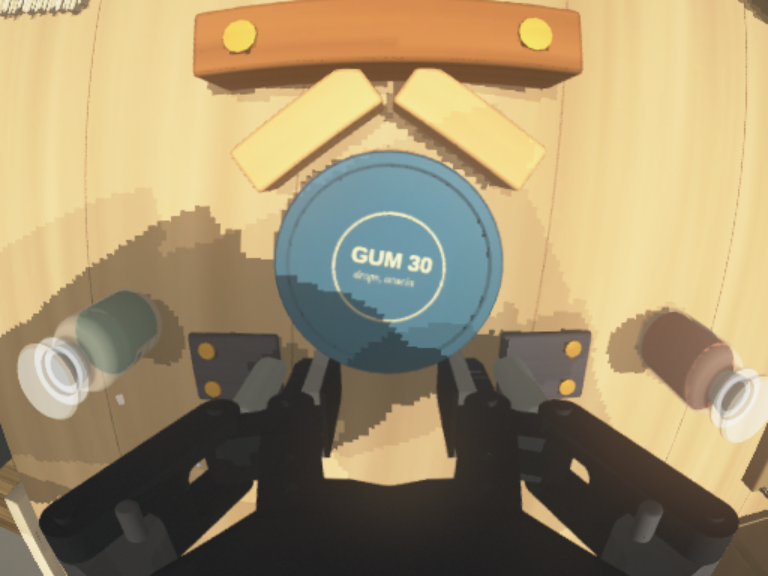

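The tin (389,261) is between the pins on the middle line, with a few mm left to the V faces. I'll creep on until the force rises.

```bash
python3 -m pendant '[{"slide":[0.15,0,0],"rot":[0,0,0],"claw":40},{"slide":[0.3,0,0],"rot":[0,0,0],"claw":40},{"slide":[0.45,0,0],"rot":[0,0,0],"claw":40},{"slide":[0.45,0,0],"rot":[0,0,0],"claw":40}]'
python3 -m pendant '[{"slide":[0.1,0,0],"rot":[0,0,0],"claw":40},{"slide":[0.2,0,0],"rot":[0,0,0],"claw":40},{"slide":[0.2,0,0],"rot":[0,0,0],"claw":40}]'
python3 - <<'E'
from h import *
to(.008,0,.006)
E
```

```text
time: 9.55
position: [0.5142, 0.13, 0.0053]
eef_rot: [-0.0, 0.678, 0.735, 0.0]
force: [0.7, -0.8, -0.1]
finger_gap: 0.398
gripper_force: 0.1
time: 9.93
position: [0.514, 0.1319, 0.0053]
eef_rot: [-0.0, 0.678, 0.735, 0.0]
force: [0.6, -0.7, -0.4]
finger_gap: 0.397
gripper_force: 0.2
tcp dock [0.0086 0.0002] z 0.0053 t 9.925 slide [-0.06  0.02 -0.07] rot [ 0. -0. -0.] F [ 0.6 -0.7 -0.4] gap 0.3967527707282244
```

Still free, so I'll keep creeping in 1–2 mm steps.

```bash
python3 -m pendant '[{"slide":[0.1,0,0],"rot":[0,0,0],"claw":40},{"slide":[0.15,0,0],"rot":[0,0,0],"claw":40},{"slide":[0.15,0,0],"rot":[0,0,0],"claw":40}]'
python3 - <<'E'
from h import *
from bench import eyes
import cv2
c=eyes.calibration('wrist');p,d=eyes.get_image('wrist');np.savez('wrist.npz',p=p,d=d,**c);cv2.imwrite('pics/w5.png',cv2.resize(p[...,::-1],None,fx=1.5,fy=1.5))
to(.008,0,.006)
E
```

```text
time: 10.3
position: [0.5139, 0.133, 0.0053]
eef_rot: [0.0, 0.678, 0.735, -0.0]
force: [-0.1, -2.6, -0.1]
finger_gap: 0.399
gripper_force: 0.9
tcp dock [0.0097 0.0002] z 0.0053 t 10.35 slide [-0.17  0.02 -0.07] rot [-0.     0.    -0.001] F [ 0.5 -2.1  0. ] gap 0.4002731179364162
```

View pics/w5.png

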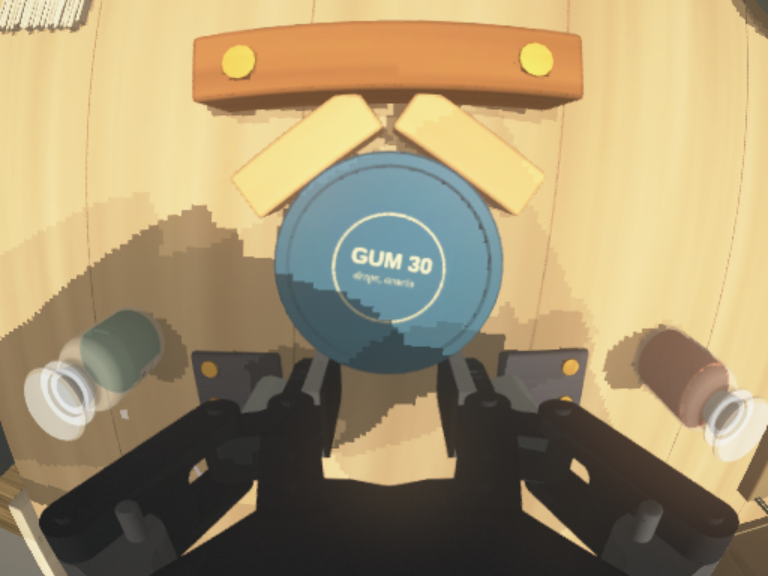

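The lid now overlaps both V faces symmetrically and the force has begun to rise. One gentle firm push will seat it.

```bash
python3 -m pendant '[{"slide":[0.1,0,0],"rot":[0,0,0],"claw":40},{"slide":[0.2,0,0],"rot":[0,0,0],"claw":40},{"slide":[0.2,0,0],"rot":[0,0,0],"claw":40}]'; python3 -c "
from h import *
to(.008,0,.006)"
```

```text
time: 10.72
position: [0.5139, 0.1333, 0.0053]
eef_rot: [0.001, 0.679, 0.734, -0.001]
force: [1.7, -7.2, 0.3]
finger_gap: 0.399
gripper_force: 3.4
tcp dock [0.01   0.0002] z 0.0053 t 10.725 slide [-0.2   0.02 -0.07] rot [-0.     0.002 -0.002] F [ 1.7 -7.2  0.3] gap 0.3987545343822345
```

The tin is home: the motion has stopped and the force is building. Now I'll back straight out and lift.

```bash
python3 -m pendant '[{"slide":[-1,0,0],"rot":[0,0,0],"claw":40},{"slide":[-3,0,0],"rot":[0,0,0],"claw":40},{"slide":[-5,0,0],"rot":[0,0,0],"claw":40},{"slide":[-8,0,0],"rot":[0,0,0],"claw":40},{"slide":[-8,0,-4],"rot":[0,0,0],"claw":40},{"slide":[-8,0,-9],"rot":[0,0,0],"claw":40},{"slide":[-8,0,-9],"rot":[0,0,0],"claw":40}]'
python3 - <<'E'
from h import *
from bench import eyes
import cv2
c=eyes.calibration('wrist');p,d=eyes.get_image('wrist');cv2.imwrite('pics/w6.png',cv2.resize(p[...,::-1],None,fx=1.5,fy=1.5))
p=p.astype(int);mk=(p[...,2]-p[...,0]>20).astype(np.uint8);n,l,s,ce=cv2.connectedComponentsWithStats(mk)
i=1+s[1:,4].argmax();u,v=ce[i];print(s[i],ce[i])
x=np.array([u-c['cx'],v-c['cy']])/c['fx'];r=np.hypot(*x)
dd=c['R'].T@np.r_[x/r*np.sin(r),np.cos(r)];o=-c['R'].T@c['t'];print(dock(o+dd*(.022-o[2])/dd[2]))
to(0,0,0)
E
```

```text
time: 11.6
position: [0.5223, 0.056, 0.0986]
eef_rot: [0.002, 0.678, 0.735, 0.003]
force: [0.5, 0.7, -0.2]
finger_gap: 0.399
gripper_force: 0.0
[ 210    5   91   86 4545] [254.89174917  48.34191419]
[0.04741253 0.00109348]
tcp dock [-0.0679 -0.0008] z 0.0969 t 11.65 slide [ 6.79 -0.12  9.69] rot [ 0.004 -0.001 -0.   ] F [-0.6  0.5  0.6] gap 0.39945588254513464
```

View pics/w6.png

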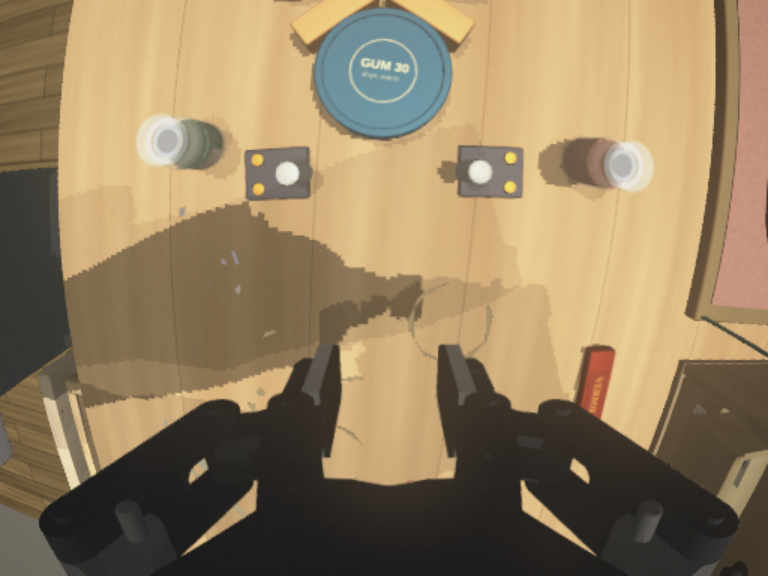

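The tin (383,72) rests against both V blocks. The jars, pins and ink stick are undisturbed, and the gripper is clear.

```bash
python3 -c "
from bench import finish_job
print(finish_job())"
```

```text
the job is handed in; nothing more can be done
None
```

The tin was pushed between the pins and sits against both faces of the V-stop (measured 47 mm past the gap, 1 mm off the middle line), the arm is clear, and the job was handed in at about 12 s; no verdict was returned.

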